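# Show the sample slide's label to the inspection camera

### The arm

A 6-joint arm with a two-finger parallel gripper is mounted at the origin on a cart in front of the work surface, level with it; the furniture and walls round the work are solid. World frame = base frame: x ahead of the robot, y to its left, z up, the work surface at z = 0. Lengths are in mm, angles in degrees, forces in N, time in s.
With the tool pointing down it reaches from about 350 to 850 mm from the base axis. Payload 8.1 kg.
Tool frame: the origin (TCP) lies at the very end of the fingers, on their centre line; the grasp point (between the pads) lies 19 mm behind it; z points along the fingers, y is the direction in which the jaws open and shut (so a half turn about z gives the same grasp; the last joint's range is limited). The gripper opens to 85 mm and grips with 20 to 120 N. Pads are 22 mm wide; open, the fingers measure 114 mm over their backs; the gripper's body (76 mm by 85 mm) begins 54 mm behind the grasp point. The pads swing forward as they close: fully open they stand 13 mm farther back than shut.
Start: joints at [69.248, 7.471, 85.268, -0, 87.261, -4.893], TCP at [163.945, 577.172, 231.292] pointing down, gripper open.
Joint ranges: [-169.43, 169.43], [-51.17, 129.36], [1.28, 143.12], [-76.62, 256.62], [0, 156.53], [-152.29, 152.29]. Speed limits (degrees/s): [136.94, 136.94, 159.86, 180, 180, 180].

### API

Orientations are given as [roll, pitch, yaw] about the fixed x, y, z axes, in that order (R = Rz(yaw) Ry(pitch) Rx(roll)).
In Python, from bench import r gives the robot as it stands.
- The arm moves only by the shell command python3 -m jog 'ROWS' [OPENING] [FORCE]. ROWS is JSON, a list of rows, each a list of 6 numbers: the shift along the tool's x, y, z normalised to -1 to 1, where 1 is 0.25 m, then the turn, a rotation vector about the tool's x, y, z normalised to -1 to 1, where 1 is pi rad. In form: [[x, y, z, ax, ay, az], ...]. A call has 1 to 10 rows; each row is the pose to reach, as a shift and turn from the pose commanded when the call began, along the tool's axes at that moment, turning the shorter way round; what a row does not reach only later rows make up. A row lasts 1/10 s, in which the tool goes at most 50 mm and 8.59 degrees, less where a joint would pass 70% of its speed; a pose out of reach is approached as far as the arm can. A call with a number of a shift or a turn outside -1 to 1 is refused whole. A call with a gripper value outside its range is refused whole. OPENING is the opening, from 0 (shut) to 1 (fully open), set as the call begins (- or left out, the last holds). The fingers move at their own pace and stop on an object; FORCE is the grip in N (left out, the last holds). Time passes only in rows, so rows that repeat a pose let the fingers close. It gives the time, the measured TCP pose, the force and the opening at its end, in the units of the state.
- r.sense(): the state, without advancing time (a new reading comes with each control period).
- r.snapshot(name): name is "side" or "top"; returns a dict with "pixels" (400x640x3 uint8, red, green, blue), "intrinsics" (3x3 intrinsics, pixels), "extrinsics" (4x4, takes a point from camera to world coordinates). Camera axes: x right, y down, z forward; pixel columns grow to the right and rows downward; lengths in mm; the calibration is good to about 2 mm. A picture is of the moment at which its call begins. There is no depth.
- r.hand_in(): hands the job in, once; it reports no verdict.
The state is a dict: "time": time; "joint_pos": joint angles; "qd": joint speeds; "joint_efforts": joint torques, N m; "tool_pos": TCP position; "tcp_rot": TCP orientation; "ft_force": force on the tool from outside, world axes, zero at the start; "wrist_torque": the same for the moment, N m; "finger_gap": finger opening in mm.
Only numpy, scipy, OpenCV 4.12 (cv2) and the standard library are available. Lean on these libraries where they do the work, as an engineer would, in place of code of your own. Each camera call takes 0.05 s, during which the arm holds its last target.

### The job

Draw the aluminium sample slide up out of its slotted rack, holding it by the clear end and keeping the fingers off the frosted end, which is the end with the small corner notch. Carry it to the inspection camera and tip it label face up, so that the frosted end with its label is in the middle of the camera's view, at the camera's focus and squarely facing the lens. Finish still holding it there, still and in the air; do not let go, do not hit the camera, and leave the bench block, the silver cuff and the magnifier where they are.

Things in the scene. Friction and masses are not known exactly. Their poses are not given: they have to be found in the camera images.
- slide_center (a point): centre of the aluminium sample slide, 120 x 46 x 8 mm, on a long edge in the rack, underside 6 mm over the bench. x points out of the label face, -y along the length to the frosted end (20 to 60 mm from here), +y to the clear end (hold e.g. 35 mm out), z to the notched edge (up). Notch: 12 mm square, corner -y +z; facing the label, notch up, it is at upper left. Two flush discs show on both faces
- slide_label (a point): middle of the paper label (30 x 24 mm), which is on the label face only, at the frosted end; it lies at x +4, y -42, z -5 mm from slide_center, same axes. The slide weighs about 80 g
- slide_rack: fixed dark wooden rack 140 mm long (its y), 48 wide, 20 high; origin at the centre of its underside, z up. Slot 124 x 10 mm along its middle, closed at both ends, floor 6 mm up: the slide stands 14 mm deep in it with 1 mm play on each face, 2 mm at each end. It may be turned almost any way; the slide's axes match the rack's while it stands in it
- inspection_camera: fixed camera stand: dark foot plate 100 x 100 x 12 mm, steel post 34 mm behind the foot's centre, about 300 mm tall, black barrel at its top that looks down at 45 degrees to the front. Origin at the centre of the foot's underside, z up, -x to the front (roughly towards the robot)
- focus (a point): camera's focus: point in the air where the label must be, on the lens axis 100 mm before the lens ring (60 mm across), 190 mm above the bench, 110 mm in front of the foot's centre. x points along the lens axis to the lens (up and away from the robot at 45 degrees), y level to the robot's left, z up and towards the robot. Ideal: slide_label here, slide axes along these, label face up at 45 degrees
- bench_block: bystander: square steel block 62 x 62 x 20 mm, loose; origin at the centre of its underside
- silver_cuff: bystander: open silver bracelet 54 x 59 x 22 mm, loose; origin at the centre of its underside
- loupe_glass: bystander: round magnifier with a black handle, 42 x 87 x 9 mm, loose; origin at the centre of its underside

How it is judged (in metres and radians):
On the way:
1. the slide is held in the fingers, drawn up clear of the rack (height (world z) of slide_center above 0.05 m and contact force between the fingers and sample_slide above 1 N and contact force between sample_slide and slide_rack below 0.1 N), for 0.2 s.
At the end, for the whole second after the job is handed in: The slide is held still in the fingers alone, in the air, its label within 20 mm of the camera's focus, its label face turned up and within 17 degrees of square to the lens axis; the three bystanders are within 30 mm of where they stood (distance between slide_label and focus below 0.02 m and angle between the x axis of slide_center and the x axis of focus, either way round below 0.3 rad and angle between slide_center's own x axis and vertical below 1.2 rad and contact force between the fingers and sample_slide above 1 N and contact force between sample_slide and slide_rack below 0.1 N and contact force between sample_slide and inspection_camera below 0.1 N and height (world z) of slide_center above 0.1 m and linear speed of sample_slide below 0.02 m/s and distance of each of bench_block, silver_cuff, loupe_glass from where it was at the start of the episode below 0.03 m); the arm keeps its last pose, push and grip.
It fails at once if the slide is gripped on its frosted end (contact force between the fingers and sample_slide above 2 N and y of the grasp point in the frame of slide_center below -0.01 m).
It fails at once if the inspection camera is hit (contact force between any of the fingers, the arm, sample_slide and inspection_camera above 4 N).
It fails at once if a bystander is disturbed (distance of any of bench_block, silver_cuff, loupe_glass from where it was at the start of the episode above 0.03 m).
It also fails if it takes over 38 s, if anything falls off the work surface, if the arm or the gripper's body presses on something with over 40 N, if the wrist force passes 120 N, or if a joint passes its speed limit or range.

## Working session

There is one attempt and no reset: what is moved stays moved. The work goes in short steps, Python scripts to look and compute and a shell command to move; the robot and the scene stay as the last step left them, time stands still between calls to the robot, and variables do not carry over. Pictures are saved under pics/ and viewed, and the job is handed in when it is done.

```bash
ls; mkdir -p pics; python3 - <<'E'
from bench import r
import cv2,numpy as np
s=r.sense(); print(s)
for n in ("side","top"):
    d=r.snapshot(n); cv2.imwrite(f"pics/{n}0.png",d["pixels"][:,:,::-1]); np.savez(f"pics/{n}0.npz",**d)
    print(n,d["intrinsics"],d["extrinsics"])
E
```

```text
pics
{'time': 0.0, 'joint_pos': array([ 6.92479975e+01,  7.51414741e+00,  8.53324430e+01,  5.54875939e-04,
        8.72636167e+01, -4.89194060e+00]), 'qd': array([ 0.08583004, -0.05391096,  0.06762209, -0.06149589,  0.01070166,
       -0.11183108]), 'joint_efforts': array([-2.71049117e-03, -5.69351470e+01, -5.00574195e+01, -1.54525992e-04,
        1.36931345e-02, -9.42724751e-05]), 'tool_pos': array([163.72899343, 576.62029494, 230.22415837]), 'tcp_rot': array([-1.79890242e+02, -9.95027007e-03,  1.64139902e+02]), 'ft_force': array([-0.35506551,  0.04967005, -0.90710829]), 'wrist_torque': array([-0.01265969, -0.00866508,  0.02775121]), 'finger_gap': 85.34391389440628}
side [[421.44466821   0.         312.47204963]
 [  0.         421.44466821 200.64867739]
 [  0.           0.           1.        ]] [[-9.99310502e-01  3.06450936e-02 -2.09618462e-02  6.15327927e+02]
 [ 3.30804319e-02  4.78535183e-01 -8.77445020e-01  7.92323888e+02]
 [-1.68584039e-02 -8.77533450e-01 -4.79218987e-01  5.70984424e+02]
 [ 0.00000000e+00  0.00000000e+00  0.00000000e+00  1.00000000e+00]]
top [[440.73258664   0.         321.14587577]
 [  0.         440.73258664 201.92670971]
 [  0.           0.           1.        ]] [[-9.33930872e-03 -9.89497115e-01  1.44250602e-01  4.55510034e+02]
 [-9.99623642e-01  5.51736476e-03 -2.68725207e-02  3.47244188e+01]
 [ 2.57943985e-02 -1.44447283e-01 -9.89176239e-01  9.94870342e+02]
 [ 0.00000000e+00  0.00000000e+00  0.00000000e+00  1.00000000e+00]]
```

View pics/side0.png

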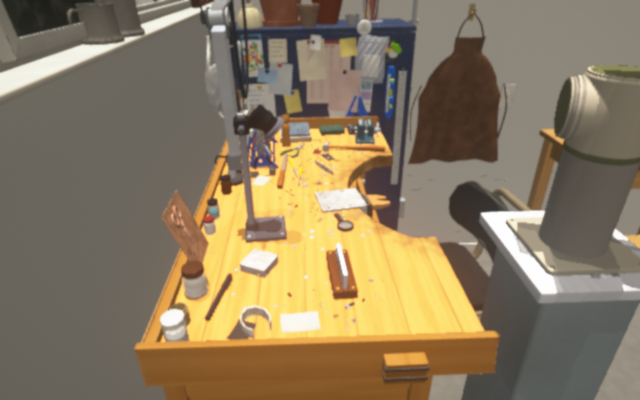

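View pics/top0.png

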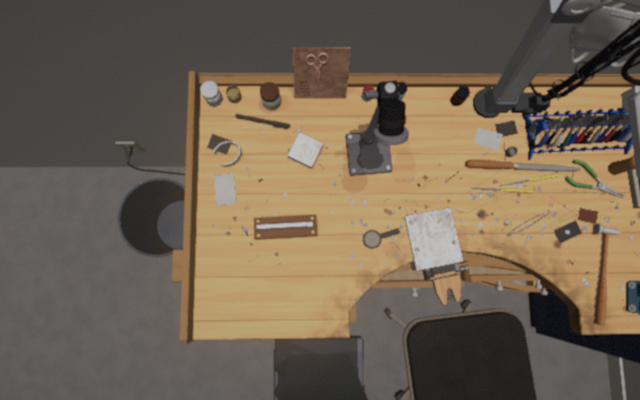

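Side view: rack with slide at (342,272), camera stand at (260,150) to (267,228), block (258,262), cuff (255,320), loupe (344,224). Top view: rack (285,227), camera foot (370,153), block (306,150), cuff (228,153), loupe (380,238). Next I'll zoom in.

```bash
python3 - <<'E'
import cv2
a=cv2.imread("pics/side0.png");b=cv2.imread("pics/top0.png")
cv2.imwrite("pics/z1.png",cv2.resize(a[225:310,300:385],None,fx=7,fy=7,interpolation=cv2.INTER_CUBIC))
cv2.imwrite("pics/z2.png",cv2.resize(b[200:250,245:325],None,fx=10,fy=10,interpolation=cv2.INTER_CUBIC))
cv2.imwrite("pics/z3.png",cv2.resize(b[70:190,330:430],None,fx=5,fy=5,interpolation=cv2.INTER_CUBIC))
cv2.imwrite("pics/z4.png",cv2.resize(a[90:250,220:310],None,fx=3.7,fy=3.7,interpolation=cv2.INTER_CUBIC))
E
```

```text
(no output)
```

View pics/z1.png

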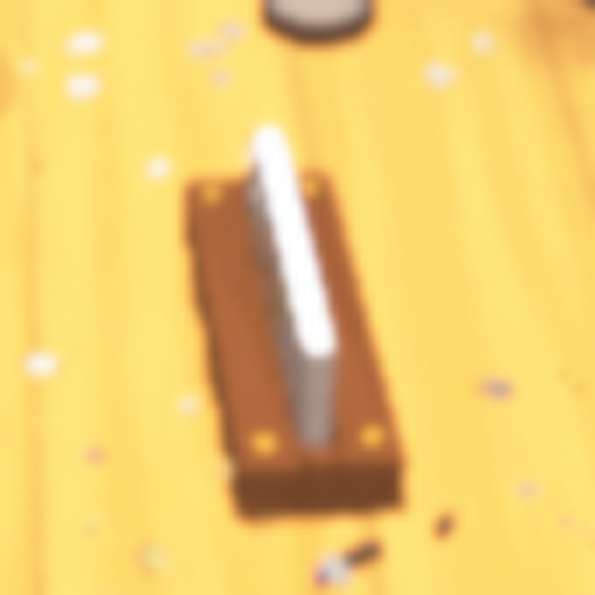

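View pics/z2.png

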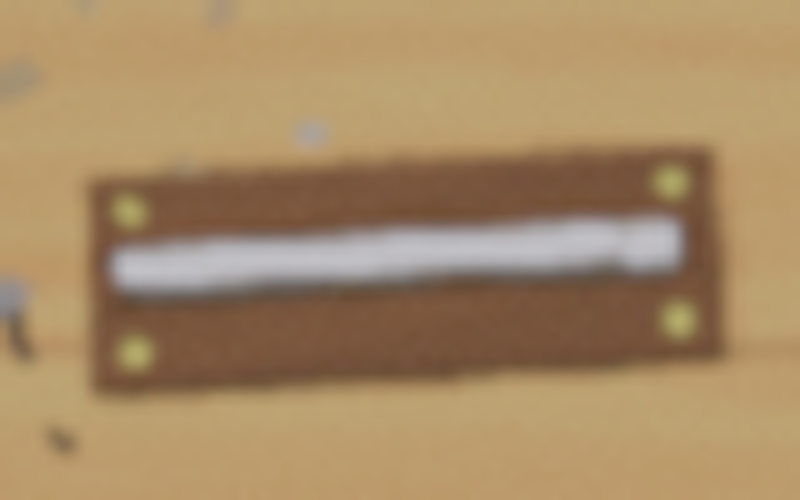

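View pics/z3.png

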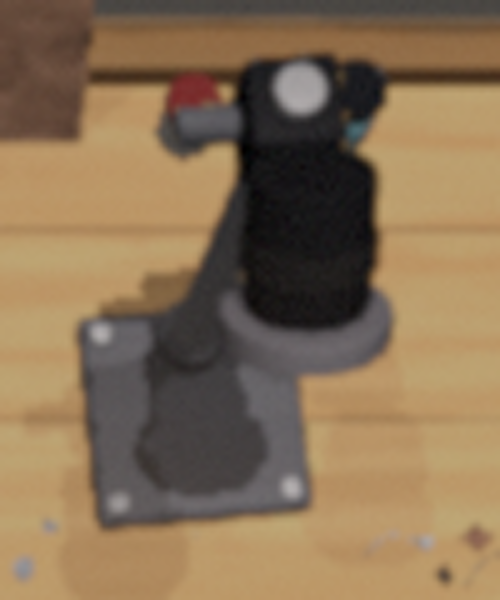

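View pics/z4.png

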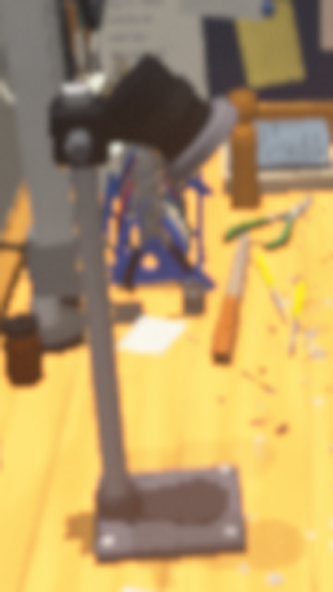

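The top view has the notch at the right (world -y) end of the slide: its step is at z2 (620,243), about 13 mm from the end. That puts the label face towards world +x and the clear end towards +y. Next: brass discs and foot screws as reference points.

```bash
cat > h.py <<'E'
import numpy as np,cv2
def load(n): 
    d=np.load(f"pics/{n}.npz"); return d["pixels"],d["intrinsics"],d["extrinsics"]
def ray(K,E,p):
    v=np.linalg.inv(K)@np.array([p[0],p[1],1.]); return E[:3,3],E[:3,:3]@v
def onz(K,E,p,z):
    o,v=ray(K,E,p); return o+v*(z-o[2])/v[2]
def proj(K,E,X):
    c=E[:3,:3].T@(np.array(X,float)-E[:3,3]); c=K@c; return c[:2]/c[2]
def tri(l):
    A=np.zeros((3,3));b=np.zeros(3)
    for K,E,p in l:
        o,v=ray(K,E,p); v=v/np.linalg.norm(v); P=np.eye(3)-np.outer(v,v); A+=P;b+=P@o
    X=np.linalg.solve(A,b); return X,[np.round(np.array(p)-proj(K,E,X),1) for K,E,p in l]
E
python3 - <<'E'
from h import *
T=load("top0");S=load("side0")
def blobs(im,roi,mask):
    x0,y0,x1,y1=roi
    m=mask(im[y0:y1,x0:x1].astype(int)).astype(np.uint8)
    n,l,st,c=cv2.connectedComponentsWithStats(m)
    return [(c[i]+[x0,y0],st[i,4]) for i in range(1,n) if st[i,4]>=3]
# rack discs
br=lambda a:(a[...,1]>a[...,2]+35)&(a[...,1]>130)
for p,n in blobs(T[0],(253,214,318,239),lambda a:(a[...,1]>a[...,2]+30)&(a[...,1]>115)&(a[...,0]<205)):
    print("top",p.round(1),n,onz(T[1],T[2],p,20).round(1))
for zc,pts in ((20,[(264,441),(372,436),(212,192),(312,187)]),):
    for q in pts:
        p=np.array(q)/7+[300,225]-.4; print("side",p.round(1),onz(S[1],S[2],p,zc).round(1))
for q in [(130,211),(135,353),(671,183),(679,321)]:
    p=np.array(q)/10+[245,200]-.45; print("top man",p,onz(T[1],T[2],p,20).round(1))
# slide top strip in top view
a=T[0].astype(int)
m=np.zeros(a.shape[:2],np.uint8); sub=a[205:245,250:320]
m[205:245,250:320]=((sub.min(2)>125)&(sub.max(2)-sub.min(2)<35))
n,l,st,c=cv2.connectedComponentsWithStats(m)
k=1+st[1:,4].argmax(); ys,xs=np.where(l==k)
print(cv2.minAreaRect(np.stack([xs,ys],1).astype(np.float32)),st[k])
bx=cv2.boxPoints(cv2.minAreaRect(np.stack([xs,ys],1).astype(np.float32)))
for p in bx: print(onz(T[1],T[2],p,52).round(1))
# foot screws
for q in [(101,332),(118,502),(292,487)]:
    p=np.array(q)/5+[330,70]-.4; print("foot",p,onz(T[1],T[2],p,13).round(1))
for q in [(85,322),(103,523),(310,506)]:
    p=np.array(q)/5+[330,70]-.4; print("footcorner",p,onz(T[1],T[2],p,12).round(1))
for q in [(108,541),(227,531),(222,470)]:
    p=np.array(q)/3.7+[220,90]-.4; print("foot side",p,onz(S[1],S[2],p,13).round(1))
# ring centre guess
pt=np.array((308,310))/5+[330,70]-.4; ps=np.array((208,135))/3.7+[220,90]-.4
print("ring",tri([(T[1],T[2],pt),(S[1],S[2],ps)]))
E
```

```text
top [278.9 217.3] 188 [563.7 102.4  20. ]
top [311.7 217.9] 9 [561.9  29.7  20. ]
top [257.3 220.7] 10 [556.5 150.   20. ]
top [312.5 231.5] 12 [531.6  28.   20. ]
top [258. 235.] 9 [524.8 148.1  20. ]
top [301.4 237.5] 71 [518.6  52.7  20. ]
side [337.3 287.6] [554.  145.1  20. ]
side [352.7 286.9] [523.4 144.6  20. ]
side [329.9 252. ] [560.4  24.6  20. ]
side [344.2 251.3] [528.4  23.7  20. ]
top man [257.55 220.65] [556.6 149.5  20. ]
top man [258.05 234.85] [525.1 148.   20. ]
top man [311.65 217.85] [562.   29.7  20. ]
top man [312.45 231.65] [531.3  28.1  20. ]
((284.01995849609375, 224.92930603027344), (4.646140098571777, 56.17183303833008), 87.33700561523438) [256 222  57   7 256]
[546.3 149.2  52. ]
[551.1  29.2  52. ]
[541.1  28.8  52. ]
[536.3 148.7  52. ]
foot [349.8 136. ] [752.  -59.5  13. ]
foot [353.2 170. ] [671.9 -65.8  13. ]
foot [388. 167.] [ 678.6 -145.7   13. ]
footcorner [346.6 134. ] [757.1 -52.3  12. ]
footcorner [350.2 174.2] [662.3 -58.8  12. ]
footcorner [391.6 170.8] [ 669.9 -153.9   12. ]
foot side [248.78918919 235.81621622] [749.9 -62.6  13. ]
foot side [280.95135135 233.11351351] [672.7 -69.9  13. ]
foot side [279.6        216.62702703] [ 678.8 -148.5   13. ]
ring (array([ 676.17688542, -104.89957925,  272.67038226]), [array([ 0.2, -2.9]), array([2.1, 0.6])])
```

```bash
cat > d.py <<'E'
import numpy as np,sys
from scipy.spatial.transform import Rotation as R
def delta(s,P,Rt):
    Rc=R.from_euler("xyz",s["tcp_rot"],degrees=True)
    d=Rc.inv().apply(np.array(P)-s["tool_pos"])/250
    w=(Rc.inv()*Rt).as_rotvec()/np.pi
    return np.round(np.r_[d,w],4)
ys=2.75; yc=4.7
Rg=R.from_euler("xyz",[180,0,90+ys],degrees=True)
sy=np.array([-np.sin(np.radians(ys)),np.cos(np.radians(ys)),0])
C=np.array([542.6,86.8,29])
F=np.array([605.2,-113.1,190])
# focus frame
c,s_=np.cos(np.radians(yc)),np.sin(np.radians(yc)); q=.5**.5
Fx=np.array([c*q,s_*q,q]);Fy=np.array([-s_,c,0]);Fz=np.cross(Fx,Fy)
Rf=R.from_matrix(np.stack([Fy,Fx,-Fz],1))
def grasp(h,u=37): # tcp pos, TCP height h
    p=C+sy*u; p[2]=h; return p
def show(P,Rt):
    from bench import r
    s=r.sense(); print("pos",s["tool_pos"].round(1),s["tcp_rot"].round(2),"F",s["ft_force"].round(1),"gap",round(s["finger_gap"],1),"t",round(s["time"],2),"q",s["joint_pos"].round(0))
    print("target",np.round(P,1)); print("delta",delta(s,P,Rt))
E
python3 - <<'E'
from d import *
show(grasp(150),Rg); print(Fz)
E
```

```text
pos [163.8 576.7 230.4] [-1.7991e+02 -1.0000e-02  1.6414e+02] F [0.1 0.2 0.2] gap 85.3 t 0.1 q [69.  8. 85. -0. 87. -5.]
target [540.8 123.8 150. ]
delta [-1.9459e+00 -1.3302e+00  3.2340e-01 -5.0000e-04  3.0000e-04  3.9660e-01]
[-0.70472905 -0.05793928  0.70710678]
```

```bash
python3 -m jog '[[-0.08,-0.05,0,0,0,0.02],[-0.22,-0.15,0,0,0,0.05],[-0.38,-0.26,0,0,0,0.08],[-0.54,-0.37,0,0,0,0.12],[-0.7,-0.48,0,0,0,0.16],[-0.86,-0.58,0,0,0,0.19],[-0.95,-0.64,0,0,0,0.21],[-0.97,-0.66,0,0,0,0.22]]' 1 50
python3 - <<'E'
from d import *
show(grasp(150),Rg)
E
```

```text
time: 0.9
tool_pos: [353.7, 349.9, 230.9]
tcp_rot: [-180.0, 0.0, 124.2]
ft_force: [-0.7, 0.1, -0.1]
finger_gap: 85.6
pos [353.7 349.9 230.9] [-1.7997e+02  4.0000e-02  1.2421e+02] F [-0.7  0.1 -0.1] gap 85.6 t 0.9 q [ 39.  -9. 101.  -0.  87.   5.]
target [540.8 123.8 150. ]
delta [-1.1685e+00  1.1050e-01  3.2460e-01 -1.0000e-04  3.0000e-04  1.7480e-01]
```

```bash
python3 -m jog '[[-0.08,0,0,0,0,0.02],[-0.24,0.02,0,0,0,0.05],[-0.42,0.04,0.04,0,0,0.08],[-0.6,0.06,0.1,0,0,0.11],[-0.78,0.08,0.16,0,0,0.14],[-0.9,0.1,0.22,0,0,0.16],[-0.96,0.11,0.26,0,0,0.17],[-1,0.11,0.28,0,0,0.174],[-1,0.11,0.28,0,0,0.174]]'
python3 - <<'E'
from d import *
show(grasp(110),Rg)
E
```

```text
time: 1.8
tool_pos: [516.0, 161.9, 160.3]
tcp_rot: [-179.9, 0.0, 93.2]
ft_force: [-0.4, 0.1, 0.7]
finger_gap: 85.5
pos [516.  161.9 160.3] [-1.7989e+02  1.0000e-02  9.3250e+01] F [-0.4  0.1  0.7] gap 85.5 t 1.8 q [ 12.   1. 100.   0.  80.   9.]
target [540.8 123.8 110. ]
delta [-0.1578  0.091   0.2012 -0.0006  0.      0.0028]
```

```bash
python3 -m jog '[[-0.06,0.04,0.05,0,0,0],[-0.12,0.07,0.14,0,0,0.002],[-0.155,0.09,0.2,0,0,0.003],[-0.158,0.091,0.2,0,0,0.003],[-0.158,0.091,0.2,0,0,0.003]]'
python3 - <<'E'
from d import *
from h import *
from bench import r
show(grasp(30),Rg)
for n in ("side","top"):
    d=r.snapshot(n); cv2.imwrite(f"pics/{n}1.png",d["pixels"][:,:,::-1]); np.savez(f"pics/{n}1.npz",**d)
a=cv2.imread("pics/side1.png")[140:320,260:440]; b=cv2.imread("pics/top1.png")[130:270,210:370]
cv2.imwrite("pics/m1.png",np.hstack([cv2.resize(a,(400,400)),cv2.resize(b,(400,400*140//160)).copy() if 0 else cv2.resize(cv2.copyMakeBorder(b,0,20,0,0,cv2.BORDER_CONSTANT),(400,400))]))
E
```

```text
time: 2.3
tool_pos: [541.1, 124.0, 111.2]
tcp_rot: [-179.9, -0.0, 92.7]
ft_force: [0.2, 0.4, 0.4]
finger_gap: 85.4
pos [541.1 124.  111.2] [-1.7995e+02 -1.0000e-02  9.2700e+01] F [0.2 0.4 0.4] gap 85.4 t 2.3 q [  8.   6. 100.   0.  74.   5.]
target [540.8 123.8  30. ]
delta [-1.00e-03 -9.00e-04  3.25e-01 -3.00e-04 -1.00e-04 -3.00e-04]
```

View pics/m1.png

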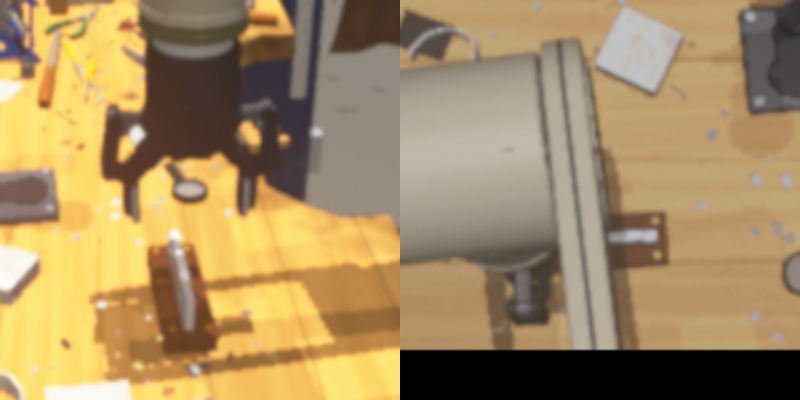

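Side view crop: open fingertips straddle the slide at about (132,210) and (245,205). The slide runs from (175,240) to (190,325). In the top view the frosted end and notch stay visible to the right of the arm.

```bash
python3 - <<'E'
from d import *
from h import *
S=load("side1")
a=S[0][215:245,300:390]
cv2.imwrite("pics/f1.png",cv2.resize(a[:,:,::-1],None,fx=8,fy=8,interpolation=cv2.INTER_CUBIC))
for z in (111,124): 
  for sx in (-42.5,0,42.5): print(z,sx,proj(S[1],S[2],np.array([541.1+sx,124,z])).round(1))
E
```

```text
111 -42.5 [365.7 242.4]
111 0 [343.7 243.2]
111 42.5 [321.5 243.9]
124 -42.5 [366.  236.8]
124 0 [343.8 237.5]
124 42.5 [321.5 238.2]
```

View pics/f1.png

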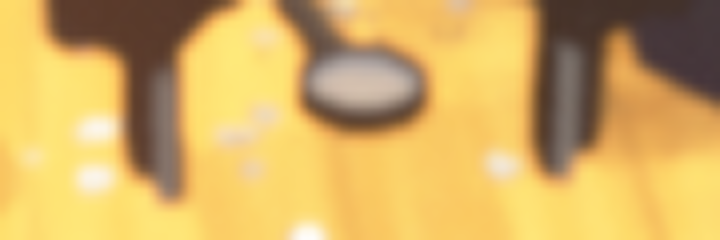

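```bash
sed -i 's/542.6,86.8/543.2,86.8/; s/605.2,-113.1/605.8,-113.1/' d.py; python3 -m jog '[[0,0.008,0.06,0,0,0],[0,0.008,0.15,0,0,0],[0,0.008,0.24,0,0,0],[0,0.008,0.3,0,0,0],[0,0.008,0.325,0,0,0],[0,0.008,0.345,0,0,0],[0,0.008,0.35,0,0,0],[0,0.008,0.35,0,0,0]]'
python3 - <<'E'
from d import *
show(grasp(24),Rg)
E
```

```text
time: 3.2
tool_pos: [544.1, 123.9, 24.5]
tcp_rot: [179.9, -0.0, 92.7]
ft_force: [0.6, -0.7, -0.4]
finger_gap: 85.3
pos [544.1 123.9  24.5] [ 1.7993e+02 -1.0000e-02  9.2680e+01] F [ 0.6 -0.7 -0.4] gap 85.3 t 3.2 q [  8.  12. 103.   0.  65.   5.]
target [541.4 123.8  24. ]
delta [ 0.     -0.0106  0.0019  0.0004 -0.     -0.0004]
```

```bash
python3 -m jog '[[0,-0.005,0.002,0,0,0],[0,-0.0105,0.002,0,0,0],[0,-0.0105,0.002,0,0,0],[0,-0.0105,0.002,0,0,0],[0,-0.0105,0.002,0,0,0],[0,-0.0105,0.002,0,0,0]]' 0.27
python3 - <<'E'
from d import *
from h import *
from bench import r
show(grasp(24),Rg)
d=r.snapshot("side"); np.savez(f"pics/side2.npz",**d)
cv2.imwrite("pics/f2.png",cv2.resize(d["pixels"][215:300,300:400,::-1],None,fx=7,fy=7,interpolation=cv2.INTER_CUBIC))
E
```

```text
time: 3.8
tool_pos: [540.9, 123.7, 23.4]
tcp_rot: [180.0, -0.0, 92.7]
ft_force: [-0.4, -0.5, 0.8]
finger_gap: 22.9
pos [540.9 123.7  23.4] [179.99  -0.    92.68] F [-0.4 -0.5  0.8] gap 22.9 t 3.8 q [  8.  12. 103.   0.  65.   5.]
target [541.4 123.8  24. ]
delta [ 0.0003  0.0021 -0.0026  0.     -0.     -0.0004]
```

View pics/f2.png

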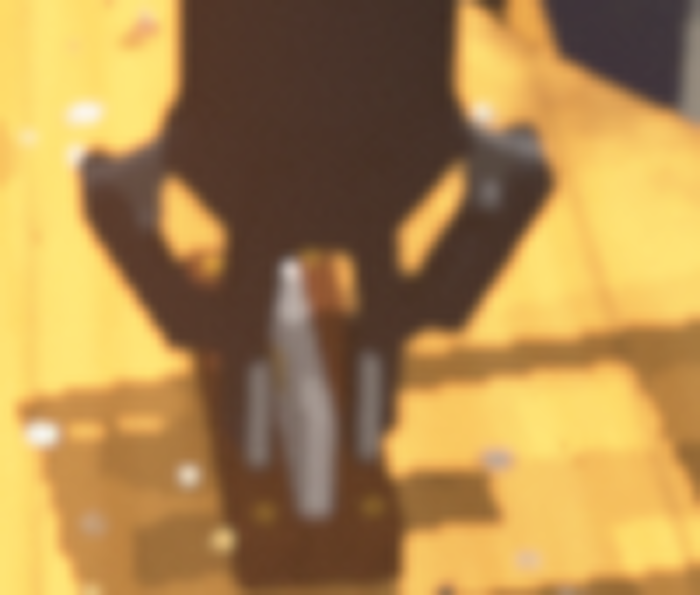

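The slide sits midway between the pads: they are at x 258 and 370, the slide end at about 315. Closing now.

```bash
python3 -m jog '[[0,0,0,0,0,0],[0,0,0,0,0,0],[0,0,0,0,0,0],[0,0,0,0,0,0],[0,0,0,0,0,0],[0,0,0,0,0,0]]' 0 50
python3 - <<'E'
from d import *
show(grasp(24),Rg)
E
```

```text
time: 4.45
tool_pos: [540.9, 123.7, 23.3]
tcp_rot: [180.0, 0.0, 92.7]
ft_force: [0.3, -0.0, -0.9]
finger_gap: 7.3
pos [540.9 123.7  23.3] [179.99   0.    92.68] F [ 0.3 -0.  -0.9] gap 7.3 t 4.45 q [  8.  12. 103.  -0.  65.   5.]
target [541.4 123.8  24. ]
delta [ 0.0002  0.0022 -0.0027  0.      0.     -0.0004]
```

Gripped at 7.3 mm with no side force. Lifting straight up, slowly at first.

```bash
python3 -m jog '[[0,0,-0.01,0,0,0],[0,0,-0.03,0,0,0],[0,0,-0.06,0,0,0],[0,0,-0.1,0,0,0],[0,0,-0.15,0,0,0],[0,0,-0.22,0,0,0],[0,0,-0.3,0,0,0],[0,0,-0.37,0,0,0],[0,0,-0.4,0,0,0],[0,0,-0.4,0,0,0]]' 0 80
python3 - <<'E'
from d import *
from h import *
from bench import r
g=np.array
show(grasp(24),Rg)
d=r.snapshot("side"); np.savez(f"pics/side3.npz",**d); t=r.snapshot("top"); np.savez("pics/top3.npz",**t)
cv2.imwrite("pics/f3.png",np.hstack([cv2.resize(x["pixels"][b:b+110,a:a+110,::-1],(400,400),interpolation=cv2.INTER_CUBIC) for x,a,b in ((d,290,180),(t,240,170))]))
E
```

```text
time: 5.45
tool_pos: [542.0, 123.8, 125.4]
tcp_rot: [179.8, -0.0, 92.7]
ft_force: [0.5, 0.5, -0.5]
finger_gap: 6.7
pos [542.  123.8 125.4] [ 1.7981e+02 -2.0000e-02  9.2680e+01] F [ 0.5  0.5 -0.5] gap 6.7 t 5.45 q [ 8.  5. 99. -0. 76.  5.]
target [541.4 123.8  24. ]
delta [-3.000e-04 -3.700e-03  4.056e-01  1.100e-03 -1.000e-04 -4.000e-04]
```

View pics/f3.png

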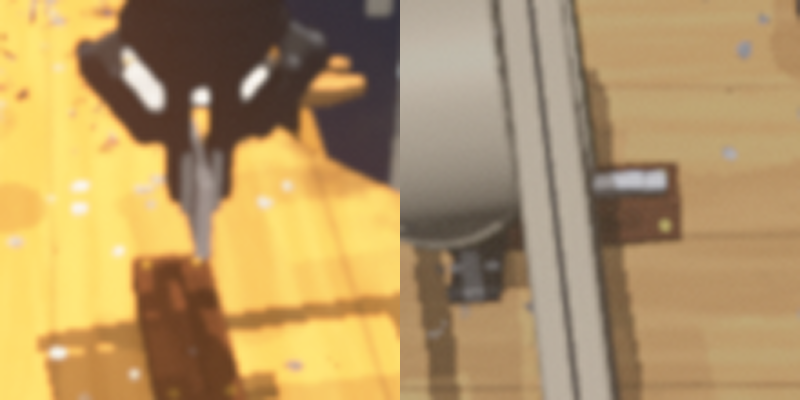

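Top view shows the empty slot below and the notch end still to the right. The slide is clear. Working out the carry:

```bash
cat >> d.py <<'E'
def final(back=0): return F-4*Fx+79*Fy-0.7*Fz + back*np.array([-c,-s_,0])
E
python3 - <<'E'
from d import *
show(final(80),Rf); show(final(0),Rf)
print(Fx,Fy,Fz)
E
```

```text
pos [540.5 123.6 122.9] [-179.98    0.     92.68] F [-0.1  0.2 -1.7] gap 6.9 t 5.55 q [  8.   5. 100.  -0.  76.   5.]
target [517.3 -41.1 186.7]
delta [-0.6538 -0.1239 -0.2549 -0.2501  0.0044 -0.0106]
pos [540.5 123.6 122.9] [-179.98    0.     92.68] F [-0.1  0.2 -1.7] gap 6.9 t 5.55 q [  8.   5. 100.  -0.  76.   5.]
target [597.  -34.6 186.7]
delta [-0.6425  0.1959 -0.2551 -0.2501  0.0044 -0.0106]
[0.70472905 0.05793928 0.70710678] [-0.08193851  0.99663739  0.        ] [-0.70472905 -0.05793928  0.70710678]
```

```bash
python3 -m jog '[[0,0,-0.05,-0.01,0,0],[-0.03,0,-0.13,-0.03,0,0],[-0.09,-0.02,-0.2,-0.06,0,0],[-0.18,-0.04,-0.25,-0.09,0,-0.002],[-0.28,-0.06,-0.255,-0.12,0.001,-0.004],[-0.38,-0.08,-0.255,-0.155,0.002,-0.006],[-0.48,-0.1,-0.255,-0.19,0.003,-0.008],[-0.57,-0.115,-0.255,-0.22,0.004,-0.01],[-0.63,-0.124,-0.255,-0.24,0.0044,-0.0106],[-0.65,-0.124,-0.255,-0.25,0.0044,-0.0106]]'
python3 - <<'E'
from d import *
show(final(0),Rf)
E
```

```text
time: 6.55
tool_pos: [527.5, -45.0, 196.0]
tcp_rot: [134.9, 0.1, 94.6]
ft_force: [0.1, 1.2, -0.1]
finger_gap: 7.0
pos [527.5 -45.  196. ] [134.92   0.14  94.62] F [ 0.1  1.2 -0.1] gap 7.0 t 6.55 q [-24. -47. 143.  28.  47. -41.]
target [597.  -34.6 186.7]
delta [1.940e-02 1.715e-01 2.249e-01 4.000e-04 9.000e-04 2.000e-04]
```

Joint 3 is near its limit at this retracted pose, and moving forward relieves it.

```bash
python3 -m jog '[[0,0.02,0.03,0,0,0],[0.005,0.05,0.07,0,0,0],[0.01,0.08,0.11,0,0,0],[0.012,0.1,0.135,0,0,0],[0.012,0.1,0.135,0,0,0],[0.012,0.1,0.135,0,0,0]]'
python3 - <<'E'
from d import *
from h import *
from bench import r
show(final(0),Rf)
d=r.snapshot("side"); np.savez(f"pics/side4.npz",**d); t=r.snapshot("top"); np.savez("pics/top4.npz",**t)
cv2.imwrite("pics/f4.png",np.hstack([cv2.resize(x["pixels"][b:b+150,a:a+150,::-1],(400,400),interpolation=cv2.INTER_CUBIC) for x,a,b in ((d,220,80),(t,290,80))]))
E
```

```text
time: 7.15
tool_pos: [565.9, -35.2, 182.9]
tcp_rot: [135.6, -0.2, 94.8]
ft_force: [0.6, 0.1, -0.5]
finger_gap: 6.5
pos [565.9 -35.2 182.9] [135.61  -0.16  94.82] F [ 0.6  0.1 -0.5] gap 6.5 t 7.15 q [-20. -36. 138.  27.  40. -40.]
target [597.  -34.6 186.7]
delta [-0.0079  0.0995  0.0761 -0.0034 -0.0011 -0.0002]
```

View pics/f4.png

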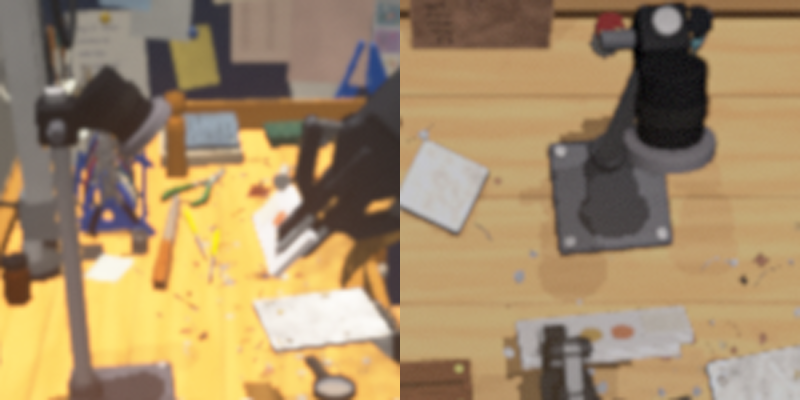

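```bash
python3 - <<'E'
from h import *
t=np.load("pics/top4.npz")["pixels"];s=np.load("pics/side4.npz")["pixels"]
cv2.imwrite("pics/f5.png",np.vstack([cv2.resize(t[187:227,325:405,::-1],(600,300),interpolation=cv2.INTER_CUBIC),cv2.resize(s[140:190,300:400,::-1],(600,300),interpolation=cv2.INTER_CUBIC)]))
E
```

```text
(no output)
```

View pics/f5.png

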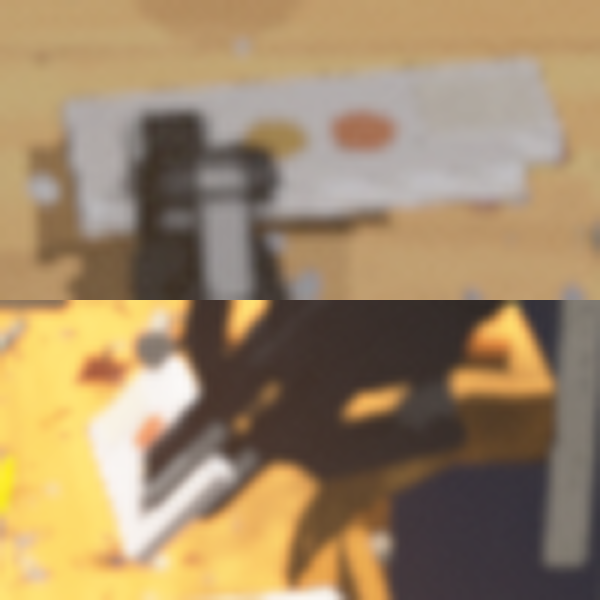

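Top view: the beige label is at (470,105) by the right end, with the notch at lower right (550,180), so the label face is up. The fingers are on the left (clear) end. Moving the remaining ~30 mm.

```bash
python3 -m jog '[[-0.002,0.02,0.015,0,0,0],[-0.004,0.05,0.035,-0.002,-0.001,0],[-0.006,0.075,0.055,-0.003,-0.001,0],[-0.008,0.093,0.07,-0.0034,-0.001,0],[-0.008,0.0995,0.076,-0.0034,-0.001,0],[-0.008,0.0995,0.076,-0.0034,-0.001,0],[-0.008,0.0995,0.076,-0.0034,-0.001,0],[-0.008,0.0995,0.076,-0.0034,-0.001,0]]'
python3 - <<'E'
from d import *
from h import *
from bench import r
show(final(0),Rf)
d=r.snapshot("side"); np.savez(f"pics/side6.npz",**d); t=r.snapshot("top"); np.savez("pics/top6.npz",**t)
cv2.imwrite("pics/f6.png",np.vstack([cv2.resize(x["pixels"][b:b+50,a:a+120,::-1],(720,300),interpolation=cv2.INTER_CUBIC) for x,a,b in ((d,280,130),(t,310,165))]))
cv2.imwrite("pics/f6s.png",cv2.resize(d["pixels"][:,:,::-1],(640,400)))
E
```

```text
time: 8.05
tool_pos: [597.6, -34.9, 188.2]
tcp_rot: [134.9, 0.0, 94.7]
ft_force: [-0.2, -1.1, 0.1]
finger_gap: 6.7
pos [597.6 -34.9 188.2] [1.3487e+02 2.0000e-02 9.4670e+01] F [-0.2 -1.1  0.1] gap 6.7 t 8.05 q [-18. -29. 133.  27.  36. -39.]
target [597.  -34.6 186.7]
delta [ 0.0017 -0.0059  0.0025  0.0007  0.0002 -0.0001]
```

View pics/f6.png

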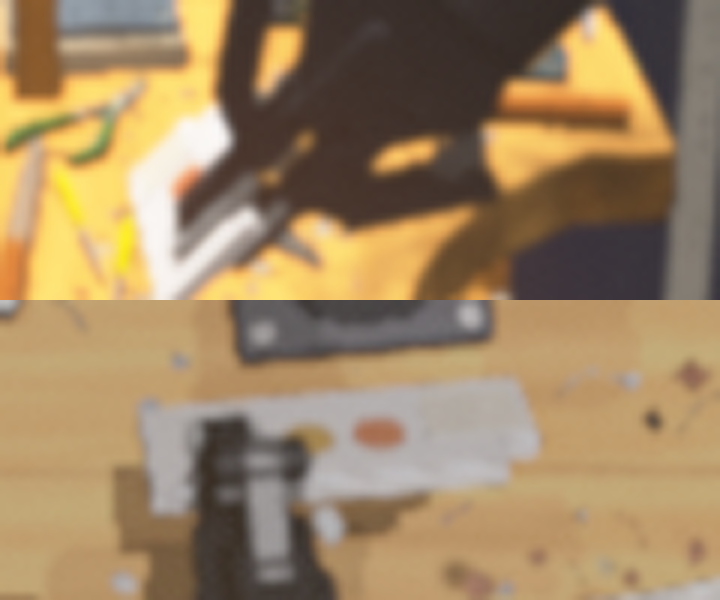

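View pics/f6s.png

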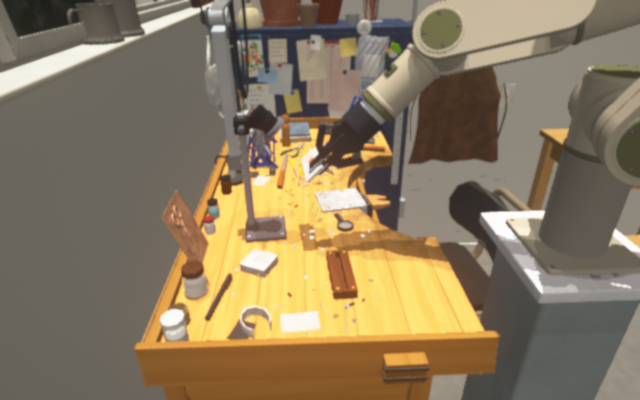

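```bash
python3 - <<'E'
from d import *
from h import *
T=load("top6");S=load("side6")
ctr=F+42*Fy+5*Fz-4*Fx
for n,off,tp,sp in (("far-left(clear) low",(4,60,-23),(148,405),(170,298)),("frost low",(4,-60,-23),(520,380),(130,180)),("frost,top notch corner",(4,-60,11),(540,448),(215,112)),("notch top",(4,-48,23),(510,482),None),("disc2?",None,(380,433),(188,180)),("label",(4,-42,-5),(465,410),None)):
    p=np.array([tp[0]/6+310,(tp[1]-300)/6+165])-.4
    l=[(T[1],T[2],p)]
    if off:
        X=ctr+off[0]*Fx+off[1]*Fy+off[2]*Fz
        print(n,"pred",X.round(0),"top obs-pred",(p-proj(T[1],T[2],X)).round(1),end=" ")
    if sp:
        q=np.array([sp[0]/6+280,sp[1]/6+130])-.4
        if off: print("side obs-pred",(q-proj(S[1],S[2],X)).round(1),end=" ")
        Y,e=tri(l+[(S[1],S[2],q)]); rel=Y-ctr
        print("tri",Y.round(0),"slide frame",np.round([rel@Fx,rel@Fy,rel@Fz],1),e,end="")
    print()
E
```

```text
far-left(clear) low pred [610. -10. 177.] top obs-pred [ 1.2 -1.2] side obs-pred [ 2.4 -3.1] tri [608. -12. 184.] slide frame [  7.4  58.7 -16.3] [array([ 0.2, -1.7]), array([1.5, 0.3])]
frost low pred [ 620. -130.  177.] top obs-pred [ 0.3 -0. ] side obs-pred [ 0.8 -0.6] tri [ 619. -130.  179.] slide frame [  4.3 -60.1 -21. ] [array([ 0. , -0.5]), array([0.4, 0.1])]
frost,top notch corner pred [ 596. -132.  201.] top obs-pred [-0.4  1.1] side obs-pred [ 5.1 -1.9] tri [ 588. -129.  208.] slide frame [  3.3 -56.6  20.8] [array([ 0.3, -2.4]), array([1.9, 0.4])]
notch top pred [ 587. -121.  210.] top obs-pred [-0.3  2.4] 
tri [598. -82. 199.] slide frame [  6.3 -10.7   5.1] [array([ 0.1, -0.9]), array([0.7, 0.1])]
label pred [ 606. -113.  190.] top obs-pred [-1.4 -1.2]
```

Label and corners agree with the target to 1–3 px. One more settle, then check stillness and the bystanders.

```bash
python3 -m jog '[[0,0,0,0,0,0],[0,0,0,0,0,0],[0,0,0,0,0,0],[0,0,0,0,0,0],[0,0,0,0,0,0]]'
python3 - <<'E'
from d import *
from h import *
from bench import r
show(final(0),Rf)
T0=load("top0")[0];S0=load("side0")[0]
t=r.snapshot("top")["pixels"];s=r.snapshot("side")["pixels"]
for n,a,b,(x,y,w) in (("block",T0,t,(285,130,40)),("cuff",T0,t,(205,133,42)),("block",S0,s,(235,245,45)),("cuff",S0,s,(230,302,45)),("loupe",S0,s,(330,212,25))):
    g=lambda i:cv2.cvtColor(i[y:y+w,x:x+w],cv2.COLOR_RGB2GRAY).astype(np.float32)
    print(n,np.round(cv2.phaseCorrelate(g(a),g(b)),2))
s1=r.sense(); print(np.abs(s1["qd"]).max())
E
```

```text
time: 8.65
tool_pos: [597.8, -35.0, 188.4]
tcp_rot: [134.9, 0.0, 94.7]
ft_force: [0.1, 0.2, -0.8]
finger_gap: 6.8
pos [597.8 -35.  188.4] [1.3486e+02 3.0000e-02 9.4670e+01] F [ 0.1  0.2 -0.8] gap 6.8 t 8.65 q [-18. -29. 133.  27.  36. -39.]
target [597.  -34.6 186.7]
delta [ 0.0019 -0.0069  0.0026  0.0008  0.0002 -0.    ]Traceback (most recent call last):
  File "<stdin>", line 9, in <module>
    return _wrapfunc(a, 'round', decimals=decimals, out=out)
    return _wrapit(obj, method, *args, **kwds)
    conv = _array_converter(obj)
ValueError: setting an array element with a sequence. The requested array has an inhomogeneous shape after 1 dimensions. The detected shape was (2,) + inhomogeneous part.
```

```bash
python3 - <<'E'
from h import *
from bench import r
T0=load("top0")[0];S0=load("side0")[0]
t=r.snapshot("top")["pixels"];s=r.snapshot("side")["pixels"]
for n,a,b,(x,y,w) in (("block",T0,t,(285,130,40)),("cuff",T0,t,(205,133,42)),("block",S0,s,(235,245,45)),("cuff",S0,s,(230,302,45)),("loupe",S0,s,(330,212,25))):
    g=lambda i:cv2.cvtColor(np.ascontiguousarray(i[y:y+w,x:x+w]),cv2.COLOR_RGB2GRAY).astype(np.float32)
    d,q=cv2.phaseCorrelate(g(a),g(b)); print(n,np.round(d,2),round(q,2))
s1=r.sense(); print(np.abs(s1["qd"]).max(), s1["tool_pos"],s1["finger_gap"])
r.hand_in()
E
```

```text
block [-0.01  0.  ] 0.98
cuff [0.48 0.49] 1.0
block [0.59 0.51] 0.97
cuff [0.49 0.51] 1.0
loupe [0.39 0.56] 0.9
0.09875668727417841 [597.79299155 -34.96399517 188.31244268] 6.774202697125293
the job is handed in; nothing more can be done
```

I gripped the slide by its clear end, about 37 mm out from its centre. I drew it straight up out of the rack and tipped it 45° label face up. I handed it in about 8.7 s in, still held at the camera's focus; no verdict comes back.

**Position at the end:**
- The tool was about 2 mm and 0.1° from the planned pose.
- It was still (joint speeds at noise level, below 0.1°/s), with the fingers closed on the slide at 6.8 mm. Outside force was near zero throughout.
- In the top view the label lay within about 2 px (roughly 4 mm) of its planned spot, and the notch was on the far side from the fingers.

**Bystanders:** image comparison put the block, cuff and magnifier within about 0.8 px of where they started. The constant half-pixel offset probably comes from the odd-sized crops and not from motion.

**Where the checks disagreed:**
- **Rack and foot positions:** the two cameras differed by 3–4 mm in y, so I used the average.
- **Slide level:** across both views the clear end read about 5 mm higher than the frosted end. That is either a droop of about 2° or a picking error, and I left it because it is well within 17°.
- **Notch corner:** one side-view pick was 5 px off, probably because I had marked a different corner.
- **Lens ring height:** my rough pick was about 12 mm higher than the given geometry implies. I set the focus from the given 190 mm, so the real margin on the 20 mm limit depends on that figure.

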